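Seat the gearbox housing in the corner of the locating plate

TASK

Push the red gearbox housing along the dark locating plate with the fingertips until it sits square in the corner, flush against both the long back fence and the end stop. Only push it: it must stay flat on the plate and never be lifted or tipped. Leave the valve holder, the plunger and the black tape roll where they are, and finish with the hand clear.

Things in the scene. Friction and masses are not known exactly. Their poses are not given: they have to be found in the camera images.
- housing: Loose red rectangular gearbox housing, 90 (its x) x 110 (its y) x 35 mm, plain sides, a thin silver cover on top; 0.4 to 0.8 kg, slides at under 12 N. Origin: centre of its underside, z up. It starts flat on the plate, 6 to 13 cm short of its place along each plate axis, turned up to 20 degrees. Seated, its +x face lies on the back fence and its +y face on the end stop.
- plate: Dark steel plate fixed to the bench, 300 (x) x 340 (y) x 12 mm; origin: centre of its underside; x points away from the robot, within 15 degrees. Two silver bars, 16 mm thick, tops 30 mm above the bench (screw heads 34): back fence on the far edge (inner face plate x +125, y -144 to +156 mm), end stop on the left edge (inner face plate y +140, x -75 to +125 mm).
- corner (a point): The inner corner where the inner faces of the fence and of the end stop meet, on the plate's upper surface (plate x +125, y +140, z +12 mm); same axes as the plate. The seated housing's origin lies at x = -45, y = -55, z = 0 mm in this frame.
- valve_holder: Bystander: grey threaded valve holder standing upright on the plate near its near left corner, 22 x 25 x 50 mm; origin at the centre of its underside.
- plunger: Bystander: pale steel plunger lying on the plate near its near right corner, 11 x 71 x 11 mm, long along its own y; origin at the centre of its underside.
- tape_roll: Bystander: black roll of tape lying on the bench to the right of the plate, 84 mm across, 19 mm high; origin at the centre of its underside.
Mind the look-alikes: they are no part of the job. There is more than one size of the housing; the job needs the middle-sized.

How it is judged (in metres and radians):
At the end, for the whole second after the job is handed in: The housing lies flat on the plate at rest, its centre within 3 mm of the fully seated place both towards the fence and towards the end stop, and turned less than 0.04 rad from square (x of housing in the frame of corner between -0.048 and -0.042 m and y of housing in the frame of corner between -0.058 and -0.052 m and z of housing in the frame of corner below 0.003 m and angle between the x axis of housing and the x axis of plate, either way round below 0.04 rad and linear speed of housing below 0.01 m/s); the robot touches nothing.
It fails at once if the housing is lifted more than 8 mm off the plate (z of housing in the frame of corner above 0.008 m).
It fails at once if the housing is tipped by more than 0.15 rad (angle between housing's own z axis and vertical above 0.15 rad).
It fails at once if the valve holder, the plunger or the tape roll is moved by more than 15 mm (distance of any of valve_holder, plunger, tape_roll from where it was at the start of the episode above 0.015 m).
It fails at once if the valve holder is knocked over (angle between valve_holder's own z axis and vertical above 0.5 rad).
It also fails if it takes over 51 s, if anything falls off the work surface, if the arm or the gripper's body presses on something with over 40 N, if the wrist force passes 120 N, or if a joint passes its speed limit or range.

ROBOT

A 7-joint arm with a two-finger parallel gripper is mounted at the origin on a cart in front of the work surface, level with it; the furniture and walls round the work are solid. World frame = base frame: x ahead of the robot, y to its left, z up, the work surface at z = 0. Lengths are in mm, angles in degrees, forces in N, time in s.
With the tool pointing down it reaches from about 400 to 875 mm from the base axis. Payload 19.3 kg.
Tool frame: the origin (TCP) lies midway between the tips of the shut fingers; the grasp point (between the pads) lies env.grip_point_offset behind it (env.grip_point_offset is the distance from the TCP to the grasp point, in mm); x points along the fingers, z is the direction in which the jaws open and shut, and the axes are right-handed (so a half turn about x gives the same grasp; the last joint's range is limited). The gripper opens to 85 mm and grips with 20 to 120 N. Pads are 22 mm wide; open, the fingers measure 114 mm over their backs; the gripper's body (76 mm by 85 mm) begins 54 mm behind the grasp point. The pads swing forward as they close: fully open they stand 13 mm farther back than shut.
Start: joints at [63.701, 29.874, -2.08, 91.645, 1.215, 58.505, -6.463], TCP at [236.896, -578.355, 231.291] pointing down, gripper open.
Joint ranges: [-166.77, 166.77], [-17.47, 122.26], [-85.68, 81.53], [9.62, 139.38], [-72.42, 252.41], [9.2, 110.78], [-144.41, 144.41]. Speed limits (degrees/s): [108.29, 108.29, 136.94, 136.94, 172.46, 172.46, 172.46].

INTERFACE

Orientations are given as [roll, pitch, yaw] about the fixed x, y, z axes, in that order (R = Rz(yaw) Ry(pitch) Rx(roll)).
In Python, from rig import env gives the robot as it stands. The module is installed in compiled form; this text tells all that it offers.
- The arm moves only by the shell command python3 -m jog 'ROWS' [FORCE]. ROWS is JSON, a list of rows, each an object with "slide": the shift along the tool's x, y, z as a fraction of full scale, a list of three; "rotation": the turn, a rotation vector about the tool's x, y, z as a fraction of full scale, a list of three; "fingers": the opening, from -1 (shut) to 1 (fully open), so that 0 is half open. A call has 1 to 12 rows; each row shifts and turns the pose as measured when the row begins, along the tool's axes as they then stand; what a row does not reach is not made up. Full scale, the value 1, is 100 mm for a shift and pi/2 rad for a turn. A row lasts 1/12 s, in which the tool goes at most 41.7 mm and 7.16 degrees, less where a joint would pass 70% of its speed; a pose out of reach is approached as far as the arm can. A call with a number of a shift or a turn outside -1 to 1 is refused whole. A call with a gripper value outside its range is refused whole. The fingers move at their own pace and stop on an object; FORCE is the grip in N (left out, the last holds). Time passes only in rows, so rows that do not move let the fingers close. It gives the time, the measured TCP pose, the force and the opening at its end, in the units of the state.
- env.sense(): the state, without advancing time (a new reading comes with each control period).
- env.get_image(name): name is "scene" or "top"; returns a dict with "image" (400x640x3 uint8, red, green, blue), "z_map" (400x640 float32, mm along the optical axis (not along the pixel's ray), 0 where there is no reading), "mtx" (3x3 intrinsics, pixels), "extrinsics" (4x4, takes a point from world to camera coordinates). Camera axes: x right, y up, looking along -z (the intrinsics and any distortion apply to the point x, -y, -z); pixel columns grow to the right and rows downward; lengths in mm; the calibration is good to about 2 mm. A picture is of the moment at which its call begins.
- env.close_job(): hands the job in, once; it reports no verdict.
Trained networks look in the newest picture that a camera, given by its name, has taken for a name from the list of things; names that differ only in an ending like _2 or _b are one class to them, and where a whole thing is asked for, a point or a joint stands for the part that bears it (a point fixed in the world has none). Each returns a list of dicts, best first, with "confidence" (0 to 1); they miss things now and then, are a little off and sometimes report something else, mostly with a low value. They report only what shows in the picture. A call takes as long as a camera call. They do not tell look-alikes from the thing itself.
- env.look_for(camera, thing): "position" ([x, y, z] in mm, in world coordinates, good to about 4 mm: the middle of the surface that is visible of it).
- env.trace(camera, thing): "mask" (400x640 bool, what is visible of it).
- env.tip_of(camera, thing): "position" ([x, y, z] in mm, in world coordinates, good to about 4 mm: a listed point, or the origin of a listed thing).
The state is a dict: "t": time; "joint_positions": joint angles; "qvel": joint speeds; "tau": joint torques, N m; "position": TCP position; "tcp_rot": TCP orientation; "wrist_force": force on the tool from outside, world axes, zero at the start; "moment": the same for the moment, N m; "grip_width": finger opening in mm.
Only numpy, scipy, OpenCV 4.12 (cv2) and the standard library are available. Lean on these libraries where they do the work, as an engineer would, in place of code of your own. Each camera call takes 0.05 s, during which the arm holds its last target. There are 200 camera calls.

## Working session

There is one attempt and no reset: what is moved stays moved. The work goes in short steps, Python scripts to look and compute and a shell command to move; the robot and the scene stay as the last step left them, time stands still between calls to the robot, and variables do not carry over. Pictures are saved under pics/ and viewed, about 8 in all and at most 12, crops included, and the job is handed in when it is done.

```bash
mkdir -p pics; python3 - <<'E'
from rig import env
import cv2
for n in ("scene","top"):
    d=env.get_image(n); cv2.imwrite(f"pics/{n}0.png",d["image"][:,:,::-1])
    for t in ("housing","corner","valve_holder","plunger","tape_roll"):
        for f in (env.look_for,env.tip_of):
            try: print(n,t,f.__name__,[( [round(float(v)) for v in r["position"]],round(r["confidence"],2)) for r in f(n,t)[:4]])
            except Exception as e: print(n,t,e)
s=env.sense(); print(s, env.grip_point_offset)
E
```

```text
scene housing call [([454, 341, 26], 0.9), ([562, 26, 46], 0.59), ([316, 517, 49], 0.58)]
scene housing call [([330, 478, 2], 0.89), ([464, 321, 0], 0.72)]
scene corner call [([536, 90, 13], 0.75), ([563, 28, 47], 0.72)]
scene corner call [([674, 176, 10], 0.78)]
scene valve_holder call [([427, 145, 34], 0.54)]
scene valve_holder call [([429, 138, 10], 0.55)]
scene plunger call []
scene plunger call [([456, -104, 8], 0.58)]
scene tape_roll call [([654, -249, 13], 0.73), ([539, 94, 14], 0.52)]
scene tape_roll call [([654, -266, 1], 0.8), ([673, 179, 11], 0.27)]
top housing call [([574, 5, 50], 0.75), ([458, 319, 26], 0.7), ([326, 472, 45], 0.58)]
top housing call [([578, 3, 14], 0.92), ([459, 322, 0], 0.87), ([330, 479, -3], 0.75), ([458, -105, 13], 0.32)]
top corner call [([549, 42, 10], 0.69)]
top corner call [([672, 182, 10], 0.81)]
top valve_holder call []
top valve_holder call [([432, 142, 12], 0.43)]
top plunger call [([454, -106, 18], 0.4)]
top plunger call [([456, -106, 10], 0.45)]
top tape_roll call [([652, -262, 17], 0.84)]
top tape_roll call [([652, -269, 2], 0.73)]
{'t': 1.1, 'joint_positions': array([63.70313671, 29.8747725 , -2.08035577, 91.64261147,  1.21325698,
       58.50648445, -6.46365224]), 'qvel': array([-0.15392754,  0.05740119, -0.00567961,  0.01155675,  0.00877002,
       -0.00315832, -0.02319073]), 'tau': array([ 7.29390513e-05, -9.26851845e+01,  1.97812513e+00, -3.70269012e+01,
        1.80512370e-02,  1.71312600e-03,  2.09693246e-05]), 'position': array([ 236.8931092 , -578.363847  ,  231.29492047]), 'tcp_rot': array([145.70068513,  89.99760408,  77.97191288]), 'wrist_force': array([ 0.30206149,  0.15612141, -0.59205986]), 'moment': array([ 0.01335858, -0.02673102,  0.02811893]), 'grip_width': 85.41086044440468} 18.700000000000003
```

View pics/top0.png

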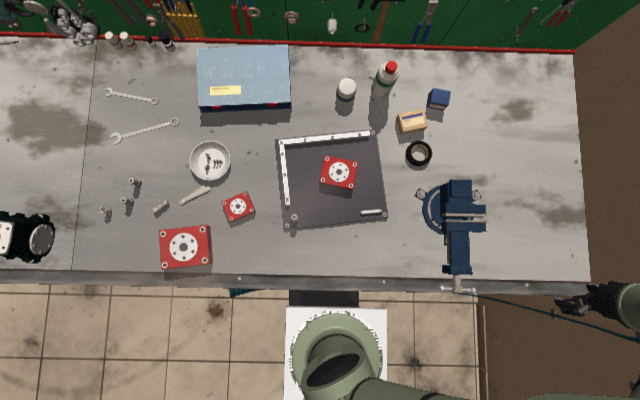

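View pics/scene0.png

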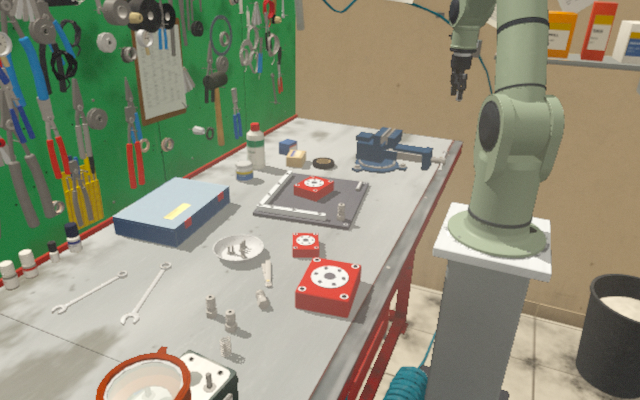

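Top view: the target housing (middle size) is at about px (339,172). The fence runs along row 135–145, the end stop along columns 280–288, the valve holder stands at (293,220) and the plunger at (371,212). The smaller (238,207) and larger (184,246) housings are look-alikes.

```bash
cat > h.py <<'E'
from rig import env
import numpy as np, cv2
def cloud(n="top"):
    d=env.get_image(n); z=d["z_map"].astype(float); K=d["mtx"]; E=np.array(d["extrinsics"])
    v,u=np.mgrid[:400,:640]
    c=np.stack([(u-K[0,2])/K[0,0]*z,-(v-K[1,2])/K[1,1]*z,-z],-1)
    P=(c-E[:3,3])@E[:3,:3]; P[z==0]=np.nan
    return d,P
def project(d,w):
    E=np.array(d["extrinsics"]); c=w@E[:3,:3].T+E[:3,3]; p=c*[1,-1,-1]; q=p@np.array(d["mtx"]).T
    return q[:,:2]/q[:,2:]
def atz(d,uv,z):
    "pixels (N,2) -> world xy on the plane z"
    K=d["mtx"];E=np.array(d["extrinsics"]);R=E[:3,:3]
    r=np.c_[(uv[:,0]-K[0,2])/K[0,0],-(uv[:,1]-K[1,2])/K[1,1],-np.ones(len(uv))]@R
    o=-R.T@E[:3,3]; return (o+r*((z-o[2])/r[:,2])[:,None])
def rect(d,n,z,P,zlo,zhi,x,y,red=None):
    m=(P[...,2]>zlo)&(P[...,2]<zhi)&(P[...,0]>x[0])&(P[...,0]<x[1])&(P[...,1]>y[0])&(P[...,1]<y[1])
    if red is not None: m&=red
    v,u=np.nonzero(m); w=atz(d,np.c_[u,v].astype(float),z)[:,:2]
    return w,cv2.minAreaRect(w.astype(np.float32))
E
python3 - <<'E'
from h import *
d,P=cloud()
w,r=rect(d,"top",47,P,40,60,(480,700),(-80,110)); print("housing",len(w),r, w.mean(0))
w,r=rect(d,"top",30,P,22,40,(600,760),(-130,220)); print("bars",len(w),r)
for lab,x,y in (("plate",(380,740),(-180,240)),):
    w,r=rect(d,"top",12,P,7,17,x,y); print(lab,len(w),r)
bench=P[(P[...,0]>450)&(P[...,0]<600)&(P[...,1]>-200)&(P[...,1]<-170)]; print("benchz",np.median(bench,0),bench[:,2].std())
i=d["image"]; cv2.imwrite("pics/c.png",cv2.resize(i[120:240,265:395],None,fx=5,fy=5,interpolation=cv2.INTER_CUBIC)[:,:,::-1])
for q in ([650,50,30],[550,20,47]): print(project(d,np.array([q],float)))
Z=P[120:240:4,265:395:4,2]; 
print(np.linalg.norm(P[172,340]-P[172,341]))
E
```

```text
housing 960 ((575.0810546875, 3.2827110290527344), (109.8401870727539, 91.51038360595703), 79.2855224609375) [575.23808104   3.01575437]
bars 589 ((661.1851806640625, 45.547080993652344), (81.80219268798828, 299.72265625), 8.20337200164795)
plate 7095 ((548.3179931640625, 27.5496826171875), (353.403564453125, 394.8035888671875), 3.031423330307007)
benchz [ 523.29809133 -185.4860063     0.77988154] 2.188141452712684
[[323.8654262  150.38269663]]
[[332.98610439 179.93245097]]
3.747544500350652
```

View pics/c.png

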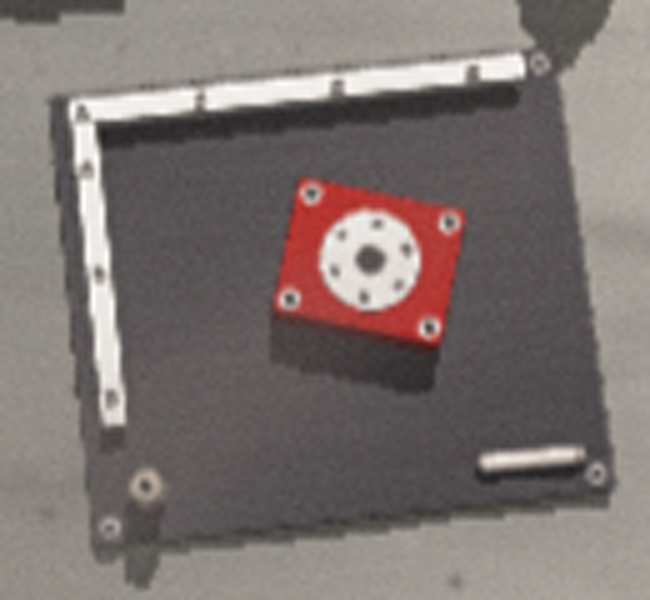

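```bash
python3 - <<'E'
from h import *
from scipy.optimize import least_squares
d,P=cloud()
g=d["image"].min(2)
m=(g>150)&(P[...,2]>18)&(P[...,2]<45)&(P[...,0]>480)&(P[...,0]<760)&(P[...,1]>-130)&(P[...,1]<220)
v,u=np.nonzero(m); w=atz(d,np.c_[u,v].astype(float),30)[:,:2]
print(len(w))
# model: L; centreline fence plate x=133 , y -144..156 ; stop centreline y=148, x -75..141
def loc(p): 
    c,s=np.cos(p[2]),np.sin(p[2]); q=w-p[:2]; return q@np.array([[c,-s],[s,c]])
def res(p):
    q=loc(p)
    def box(q,x0,x1,y0,y1):
        dx=np.maximum(np.maximum(x0-q[:,0],q[:,0]-x1),0);dy=np.maximum(np.maximum(y0-q[:,1],q[:,1]-y1),0);return np.hypot(dx,dy)
    return np.minimum(box(q,133,133,-144,156),box(q,-75,133,148,148))
best=min((least_squares(res,[548,27,a],loss="soft_l1") for a in np.radians([3,8,12])),key=lambda r:r.cost)
p=best.x; print(p[:2],np.degrees(p[2]),np.abs(best.fun).mean())
c,s=np.cos(p[2]),np.sin(p[2]);R=np.array([[c,-s],[s,c]])
q=loc(p); print("ext",q.min(0),q.max(0))
print("corner",p[:2]+R@[125,140],"seat",p[:2]+R@[80,85])
w2,r=rect(d,"top",47,P,40,60,(480,700),(-80,110)); print("housing",r)
print("housing in corner", R.T@(np.array(r[0])-p[:2])-[125,140])
for n,pt in(("valve",(432,142)),("plunger",(456,-105))): print(n,R.T@(np.array(pt)-p[:2]))
s=env.sense(); from scipy.spatial.transform import Rotation as Ro
print(Ro.from_euler("xyz",s["tcp_rot"],degrees=True).as_matrix().round(3))
E
```

```text
646
[563.07443442  25.73511516] 7.7604290428624605 4.428333244692093
ext [ -63.38604108 -143.18423   ] [142.18426968 155.70997859]
corner [668.02522121 181.33181292] seat [630.86408189 120.75913159]
housing ((575.4002075195312, 2.7807464599609375), (109.70984649658203, 90.54859161376953), 80.01637268066406)
housing in corner [-115.88667247 -164.40850233]
valve [-114.17457064  132.89920325]
plunger [-123.74710638 -115.07935743]
[[-0.     0.925  0.379]
 [ 0.     0.379 -0.925]
 [-1.    -0.    -0.   ]]
```

```bash
cat > go.py <<'E'
import sys
from h import *
from scipy.spatial.transform import Rotation as Ro
p0=np.array([563.07,25.74]); TH=7.76; Rp=Ro.from_euler("z",TH,degrees=True).as_matrix()
def st():
    s=env.sense(); R=Ro.from_euler("xyz",s["tcp_rot"],degrees=True).as_matrix()
    loc=Rp.T@(np.array(s["position"])-[*p0,0]); return s,R,loc
def go(px,py,z):
    "remaining slide in tool axes (fraction of full scale) to plate x,y, world z"
    s,R,loc=st(); w=Rp@np.array([px,py,z])+[*p0,0]
    print("t",round(s["t"],2),"plate",loc.round(1),"yaw of tool y rel plate",round(float(np.degrees(np.arctan2(R[1,1],R[0,1])))-TH,2),"tilt",round(float(R[2,0]),4),"W",s["wrist_force"].round(1),"grip",round(s["grip_width"],1))
    print("world",s["position"].round(1),"->",w.round(1),"slide",(R.T@(w-s["position"])/100).round(3))
if len(sys.argv)>3: go(*map(float,sys.argv[1:4]))
E
python3 -m jog '[{"slide":[0,0,0],"rotation":[0.0537,0,0],"fingers":0.2},{"slide":[0,0,0],"rotation":[0.0537,0,0],"fingers":0.2},{"slide":[0,0,0],"rotation":[0.0537,0,0],"fingers":0.2},{"slide":[0,0,0],"rotation":[0,0,0],"fingers":0.2}]' 
python3 go.py -75 -24 200
python3 - <<'E'
from h import *
d,P=cloud(); m=(P[...,0]>350)&(P[...,0]<760)&(P[...,1]<-230)&(P[...,1]>-500); print("vise top",np.nanmax(P[m][:,2]),np.nanpercentile(P[m][:,2],[90,99]))
E
```

```text
t: 1.53
position: [236.7, -578.4, 231.3]
tcp_rot: [111.1, 90.0, 28.2]
wrist_force: [0.3, 0.2, 1.1]
grip_width: 51.2
t 1.53 plate [-404.9 -554.6  231.3] yaw of tool y rel plate -0.59 tilt -1.0 W [0.3 0.2 1.1] grip 51.2
world [ 236.7 -578.4  231.3] -> [492.   -8.2 200. ] slide [ 0.314  3.244 -5.339]
vise top 146.19633546093215 [122.03252549 141.76165048]
```

```bash
python3 -m jog '[{"slide":[0,0.2,-0.33],"rotation":[0,0,0],"fingers":0.2},{"slide":[0,0.2,-0.33],"rotation":[0,0,0],"fingers":0.2},{"slide":[0,0.2,-0.33],"rotation":[0,0,0],"fingers":0.2},{"slide":[0,0.2,-0.33],"rotation":[0,0,0],"fingers":0.2},{"slide":[0,0.2,-0.33],"rotation":[0,0,0],"fingers":0.2},{"slide":[0,0.2,-0.33],"rotation":[0,0,0],"fingers":0.2},{"slide":[0,0.2,-0.33],"rotation":[0,0,0],"fingers":0.2},{"slide":[0,0.2,-0.33],"rotation":[0,0,0],"fingers":0.2}]' 
python3 go.py -75 -24 200
```

```text
t: 2.25
position: [357.3, -289.8, 229.7]
tcp_rot: [-24.5, 89.7, -106.0]
wrist_force: [0.6, -0.8, 0.4]
grip_width: 51.2
t 2.25 plate [-246.4 -284.9  229.7] yaw of tool y rel plate 0.79 tilt -1.0 W [ 0.6 -0.8  0.4] grip 51.2
world [ 357.3 -289.8  229.7] -> [492.   -8.2 200. ] slide [ 0.282  1.751 -2.586]
```

```bash
python3 -m jog '[{"slide":[0,0.22,-0.32],"rotation":[0,0,0],"fingers":0.2},{"slide":[0,0.22,-0.32],"rotation":[0,0,0],"fingers":0.2},{"slide":[0,0.22,-0.32],"rotation":[0,0,0],"fingers":0.2},{"slide":[0,0.22,-0.32],"rotation":[0,0,0],"fingers":0.2},{"slide":[0,0.22,-0.32],"rotation":[0,0,0],"fingers":0.2},{"slide":[0,0.22,-0.32],"rotation":[0,0,0],"fingers":0.2},{"slide":[0,0.22,-0.32],"rotation":[0,0,0],"fingers":0.2},{"slide":[0,0.15,-0.2],"rotation":[0,0,0],"fingers":0.2},{"slide":[0,0,0],"rotation":[0,0,0],"fingers":0.2}]' 
python3 go.py -75 -24 80
```

```text
t: 3.0
position: [490.7, 0.3, 230.9]
tcp_rot: [36.6, 89.5, -42.5]
wrist_force: [-0.5, 0.5, -0.2]
grip_width: 51.6
t 3.0 plate [-75.1 -15.4 230.9] yaw of tool y rel plate 3.23 tilt -1.0 W [-0.5  0.5 -0.2] grip 51.6
world [4.907e+02 3.000e-01 2.309e+02] -> [492.   -8.2  80. ] slide [ 1.51  -0.011  0.075]
```

```bash
python3 -m jog '[{"slide":[0.3,0,0.04],"rotation":[0.036,0,0],"fingers":0.2},{"slide":[0.3,0,0.03],"rotation":[0,0,0],"fingers":0.2},{"slide":[0.3,0,0],"rotation":[0,0,0],"fingers":0.2},{"slide":[0.3,0,0],"rotation":[0,0,0],"fingers":0.2},{"slide":[0.3,0,0],"rotation":[0,0,0],"fingers":0.2},{"slide":[0.2,0,0],"rotation":[0,0,0],"fingers":0.2},{"slide":[0,0,0],"rotation":[0,0,0],"fingers":0.2}]' 
python3 go.py -75 -24 18
```

```text
t: 3.58
position: [496.8, -5.1, 56.9]
tcp_rot: [66.8, 89.1, -13.8]
wrist_force: [-1.2, 0.0, -0.4]
grip_width: 51.1
t 3.58 plate [-69.8 -21.6  56.9] yaw of tool y rel plate 1.56 tilt -0.9999 W [-1.2  0.  -0.4] grip 51.1
world [496.8  -5.1  56.9] -> [492.   -8.2  18. ] slide [ 0.389 -0.058  0.02 ]
```

```bash
python3 -m jog '[{"slide":[0,-0.08,0.02],"rotation":[0.018,0,0],"fingers":0.2},{"slide":[0.15,-0.02,0],"rotation":[0,0,0],"fingers":0.2},{"slide":[0.13,0,0],"rotation":[0,0,0],"fingers":0.2},{"slide":[0.06,0,0],"rotation":[0,0,0],"fingers":0.2},{"slide":[0,0,0],"rotation":[0,0,0],"fingers":0.2}]' 
python3 go.py 20 -24 18
python3 - <<'E'
from h import *
d=env.get_image("scene"); i=d["image"]; cv2.imwrite("pics/s1.png",cv2.resize(i[140:240,230:390],None,fx=5,fy=5,interpolation=cv2.INTER_CUBIC)[:,:,::-1])
E
```

```text
t: 4.0
position: [487.8, -10.4, 26.7]
tcp_rot: [71.4, 88.9, -10.9]
wrist_force: [-0.0, -0.5, -0.3]
grip_width: 51.3
t 4.0 plate [-79.5 -25.6  26.7] yaw of tool y rel plate -0.09 tilt -0.9998 W [-0.  -0.5 -0.3] grip 51.3
world [487.8 -10.4  26.7] -> [586.1   4.7  18. ] slide [ 0.105  0.993 -0.019]
```

View pics/s1.png

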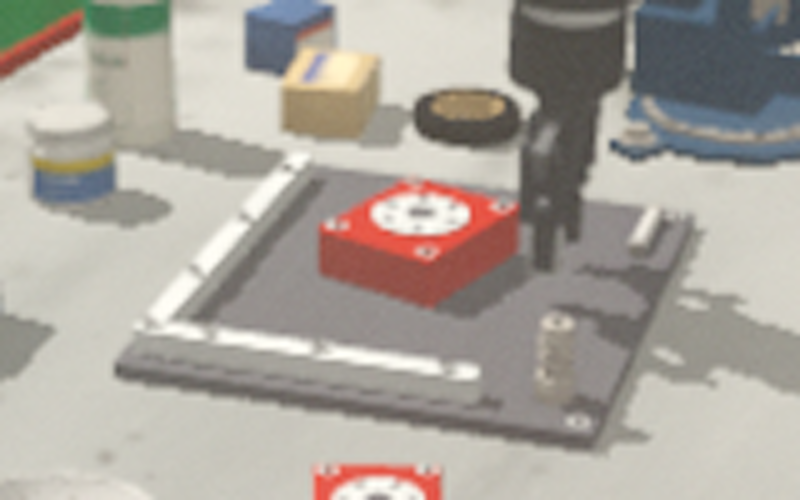

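The fingers stand on the plate just behind the housing's near face (crop px ~(545,260)). The plunger and valve holder are clear. Pushing +x now.

```bash
python3 -m jog '[{"slide":[0.06,0.03,0],"rotation":[0,0,0],"fingers":0.2},{"slide":[0.03,0.06,0],"rotation":[0,0,0],"fingers":0.2},{"slide":[0,0.07,0],"rotation":[0,0,0],"fingers":0.2},{"slide":[0,0.07,0],"rotation":[0,0,0],"fingers":0.2},{"slide":[0,0.07,0],"rotation":[0,0,0],"fingers":0.2},{"slide":[0,0.07,0],"rotation":[0,0,0],"fingers":0.2},{"slide":[0,0.07,0],"rotation":[0,0,0],"fingers":0.2},{"slide":[0,0.07,0],"rotation":[0,0,0],"fingers":0.2},{"slide":[0,0.07,0],"rotation":[0,0,0],"fingers":0.2},{"slide":[0,0.07,0],"rotation":[0,0,0],"fingers":0.2}]'
python3 go.py 20 -24 20
cat > hs.py <<'E'
from go import *
d,P=cloud()
w,r=rect(d,"top",47,P,38,60,(480,740),(-100,200),(d["image"][...,0]>d["image"][...,1]+70.)|(d["image"].min(2)>170))
c=Rp.T[:2,:2]@(np.array(r[0])-p0)
a=r[2] if r[1][0]<r[1][1] else r[2]-90
print("housing plate",c.round(1),"corner",(c-[125,140]).round(1),"size",np.round(r[1],1),"yaw",round((a-TH+45)%90-45,2),len(w))
E
python3 hs.py
```

```text
t: 4.88
position: [559.0, -2.1, 22.1]
tcp_rot: [69.7, 88.8, -12.7]
wrist_force: [-2.8, -0.3, -1.4]
grip_width: 51.3
t 4.88 plate [ -7.8 -27.1  22.1] yaw of tool y rel plate -0.18 tilt -0.9998 W [-2.8 -0.3 -1.4] grip 51.3
world [559.   -2.1  22.1] -> [586.1   4.7  20. ] slide [ 0.027  0.277 -0.032]
housing plate [82.9  1.6] corner [ -42.1 -138.4] size [ 66.1 170.8] yaw -37.77 164
```

```bash
python3 -m jog '[{"slide":[0,0.07,0],"rotation":[0,0,0],"fingers":0.2},{"slide":[0,0.07,0],"rotation":[0,0,0],"fingers":0.2},{"slide":[0,0.07,0],"rotation":[0,0,0],"fingers":0.2},{"slide":[0,0.06,0],"rotation":[0,0,0],"fingers":0.2},{"slide":[0,0.04,0],"rotation":[0,0,0],"fingers":0.2},{"slide":[0,0.03,0],"rotation":[0,0,0],"fingers":0.2}]'
python3 go.py 24 -24 20
```

```text
t: 5.43
position: [591.9, 2.8, 21.8]
tcp_rot: [53.5, 89.3, -28.9]
wrist_force: [-36.6, -2.3, 24.8]
grip_width: 51.6
t 5.43 plate [ 25.5 -26.7  21.8] yaw of tool y rel plate -0.12 tilt -0.9999 W [-36.6  -2.3  24.8] grip 51.6
world [591.9   2.8  21.8] -> [590.1   5.2  20. ] slide [ 0.018 -0.015 -0.027]
```

```bash
python3 -m jog '[{"slide":[0,-0.04,0],"rotation":[0,0,0],"fingers":0.2},{"slide":[0,-0.15,0],"rotation":[0,0,0],"fingers":0.2},{"slide":[0,-0.2,0],"rotation":[0,0,0],"fingers":0.2},{"slide":[-0.3,-0.15,0],"rotation":[0,0,0],"fingers":0.2},{"slide":[-0.4,0,0],"rotation":[0,0,0],"fingers":0.2},{"slide":[-0.3,0,0],"rotation":[0,0,0],"fingers":0.2},{"slide":[0,0,0],"rotation":[0,0,0],"fingers":0.2}]'
python3 go.py 80 -110 20;python3 hs.py
```

```text
t: 6.02
position: [536.2, -3.0, 123.6]
tcp_rot: [54.7, 89.4, -27.5]
wrist_force: [1.0, 0.1, 1.0]
grip_width: 51.2
t 6.02 plate [-30.5 -24.8 123.6] yaw of tool y rel plate -0.04 tilt -0.9999 W [1.  0.1 1. ] grip 51.2
world [536.2  -3.  123.6] -> [657.2 -72.5  20. ] slide [1.052 1.096 0.844]
housing plate [42.7 54.7] corner [-82.3 -85.3] size [ 77.4 188.2] yaw -40.2 256
```

```bash
python3 -m jog '[{"slide":[0,0.22,0.18],"rotation":[0,0,0],"fingers":0},{"slide":[0,0.22,0.18],"rotation":[0,0,0],"fingers":0},{"slide":[0,0.22,0.18],"rotation":[0,0,0],"fingers":0},{"slide":[0,0.22,0.18],"rotation":[0,0,0],"fingers":0},{"slide":[0,0.2,0.15],"rotation":[0,0,0],"fingers":0},{"slide":[0,0,0],"rotation":[-0.078,0,0],"fingers":0},{"slide":[0,0,0],"rotation":[-0.078,0,0],"fingers":0},{"slide":[0,0,0],"rotation":[-0.078,0,0],"fingers":0},{"slide":[0,0,0],"rotation":[-0.078,0,0],"fingers":0},{"slide":[0,0,0],"rotation":[-0.078,0,0],"fingers":0},{"slide":[0,0,0],"rotation":[-0.078,0,0],"fingers":0},{"slide":[0,0,0],"rotation":[-0.078,0,0],"fingers":0}]'
python3 go.py 78 -105 60;python3 hs.py
```

```text
t: 7.07
position: [662.9, -77.3, 113.4]
tcp_rot: [9.5, 89.4, -22.5]
wrist_force: [-1.3, -0.4, -0.0]
grip_width: 42.6
t 7.07 plate [  85.  -115.6  113.4] yaw of tool y rel plate 50.21 tilt -0.9999 W [-1.3 -0.4 -0. ] grip 42.6
world [662.9 -77.3 113.4] -> [654.5 -67.8  60. ] slide [ 0.532  0.036 -0.127]
housing plate [44.2 42.5] corner [-80.8 -97.5] size [149.  248.3] yaw 14.39 813
```

```bash
cat > hs.py <<'E'
from go import *
d,P=cloud(); i=d["image"].astype(int)
m=((i[...,0]>i[...,1]+60)&(P[...,2]>38)&(P[...,2]<56)&(P[...,0]>480)&(P[...,0]<740)&(P[...,1]>-100)&(P[...,1]<200)).astype(np.uint8)
n,L,S,_=cv2.connectedComponentsWithStats(m); k=1+S[1:,4].argmax(); v,u=np.nonzero(L==k)
w=atz(d,np.c_[u,v].astype(float),47)[:,:2]; r=cv2.minAreaRect(w.astype(np.float32))
c=Rp.T[:2,:2]@(np.array(r[0])-p0)
a=r[2] if r[1][0]<r[1][1] else r[2]-90
print("housing plate",c.round(1),"corner",(c-[125,140]).round(1),"size",np.round(r[1],1),"yaw",round((a-TH+45)%90-45,2),len(w))
E
python3 -m jog '[{"slide":[0,0,0],"rotation":[-0.078,0,0],"fingers":0},{"slide":[0,0,0],"rotation":[-0.078,0,0],"fingers":0},{"slide":[0,0,0],"rotation":[-0.078,0,0],"fingers":0},{"slide":[0,0,0],"rotation":[-0.078,0,0],"fingers":0},{"slide":[0,0,0],"rotation":[-0.078,0,0],"fingers":0},{"slide":[0,0,0],"rotation":[-0.05,0,0],"fingers":0},{"slide":[0,0,0],"rotation":[0,0,0],"fingers":0}]'
python3 go.py 78 -108 60;python3 hs.py
```

```text
t: 7.7
position: [663.2, -76.7, 106.6]
tcp_rot: [-10.8, 89.7, -2.8]
wrist_force: [-0.8, 0.2, -0.6]
grip_width: 42.8
t 7.7 plate [  85.4 -115.1  106.6] yaw of tool y rel plate 90.26 tilt -1.0 W [-0.8  0.2 -0.6] grip 42.8
world [663.2 -76.7 106.6] -> [654.9 -70.7  60. ] slide [ 0.466  0.071 -0.076]
housing plate [ 79.4 -13.1] corner [ -45.6 -153.1] size [ 88.7 109.8] yaw 0.27 565
```

Housing is now square on the fence (corner x −45.6, yaw 0.3°). It needs about 98 mm along +y.

```bash
python3 -m jog '[{"slide":[0,0.04,-0.05],"rotation":[0,0,0],"fingers":0},{"slide":[0.2,0,-0.03],"rotation":[0,0,0],"fingers":0},{"slide":[0.25,0,0],"rotation":[0,0,0],"fingers":0},{"slide":[0.2,0,0],"rotation":[0,0,0],"fingers":0},{"slide":[0.1,0,0],"rotation":[0,0,0],"fingers":0},{"slide":[0,0,0],"rotation":[0,0,0],"fingers":0}]'
python3 go.py 78 -108 21
```

```text
t: 8.25
position: [654.2, -72.0, 28.8]
tcp_rot: [-4.5, 89.6, 1.8]
wrist_force: [0.1, 0.1, 1.3]
grip_width: 42.7
t 8.25 plate [  77.1 -109.1   28.8] yaw of tool y rel plate 88.59 tilt -1.0 W [0.1 0.1 1.3] grip 42.7
world [654.2 -72.   28.8] -> [654.9 -70.7  21. ] slide [0.078 0.011 0.008]
```

```bash
python3 -m jog '[{"slide":[0.07,0.03,0],"rotation":[-0.016,0,0],"fingers":0},{"slide":[0.02,0.08,0],"rotation":[0,0,0],"fingers":0},{"slide":[0,0.08,0],"rotation":[0,0,0],"fingers":0},{"slide":[0,0.08,0],"rotation":[0,0,0],"fingers":0},{"slide":[0,0.08,0],"rotation":[0,0,0],"fingers":0},{"slide":[0,0.08,0],"rotation":[0,0,0],"fingers":0},{"slide":[0,0.08,0],"rotation":[0,0,0],"fingers":0},{"slide":[0,0.08,0],"rotation":[0,0,0],"fingers":0},{"slide":[0,0.08,0],"rotation":[0,0,0],"fingers":0},{"slide":[0,0.08,0],"rotation":[0,0,0],"fingers":0},{"slide":[0,0.08,0],"rotation":[0,0,0],"fingers":0}]'
python3 go.py 78 19 21; python3 hs.py
```

```text
t: 9.17
position: [643.3, 17.3, 22.8]
tcp_rot: [-18.7, 89.3, -11.1]
wrist_force: [0.2, -2.1, -1.6]
grip_width: 42.5
t 9.17 plate [ 78.3 -19.2  22.8] yaw of tool y rel plate 89.83 tilt -0.9999 W [ 0.2 -2.1 -1.6] grip 42.5
world [643.3  17.3  22.8] -> [637.8  55.1  21. ] slide [ 0.017  0.382 -0.005]
housing plate [79.1 47.7] corner [-45.9 -92.3] size [ 89.1 106.8] yaw 0.09 475
```

```bash
python3 -m jog '[{"slide":[0,0.08,0],"rotation":[0,0,0],"fingers":0},{"slide":[0,0.08,0],"rotation":[0,0,0],"fingers":0},{"slide":[0,0.07,0],"rotation":[0,0,0],"fingers":0},{"slide":[0,0.06,0],"rotation":[0,0,0],"fingers":0},{"slide":[0,0.05,0],"rotation":[0,0,0],"fingers":0},{"slide":[0,0.03,0],"rotation":[0,0,0],"fingers":0}]'
python3 go.py 78 19 21; python3 hs.py
```

```text
t: 9.72
position: [638.4, 55.4, 23.0]
tcp_rot: [-35.2, 89.2, -27.6]
wrist_force: [3.5, -23.2, 2.7]
grip_width: 42.7
t 9.72 plate [78.7 19.2 23. ] yaw of tool y rel plate 89.82 tilt -0.9999 W [  3.5 -23.2   2.7] grip 42.7
world [638.4  55.4  23. ] -> [637.8  55.1  21. ] slide [ 0.02  -0.002 -0.007]
housing plate [79.2 86.5] corner [-45.8 -53.5] size [ 89.2 106.1] yaw 0.34 442
```

```bash
python3 -m jog '[{"slide":[0,0.02,0],"rotation":[0,0,0],"fingers":0},{"slide":[0,-0.03,0],"rotation":[0,0,0],"fingers":0},{"slide":[0,-0.15,0],"rotation":[0,0,0],"fingers":0},{"slide":[0,-0.2,0],"rotation":[0,0,0],"fingers":0},{"slide":[-0.2,-0.15,0],"rotation":[0,0,0],"fingers":0},{"slide":[-0.3,-0.2,0],"rotation":[0,0,0],"fingers":0},{"slide":[-0.3,-0.3,0],"rotation":[0,0,0],"fingers":0},{"slide":[-0.2,-0.3,0],"rotation":[0,0,0],"fingers":0},{"slide":[0,0,0],"rotation":[0,0,0],"fingers":0}]'
python3 go.py 10 75 21; python3 hs.py
python3 - <<'E'
from h import *
i=env.get_image("top")["image"]; cv2.imwrite("pics/t2.png",cv2.resize(i[120:240,265:395],None,fx=5,fy=5,interpolation=cv2.INTER_CUBIC)[:,:,::-1])
E
```

```text
t: 10.52
position: [655.3, -81.7, 127.0]
tcp_rot: [-28.9, 89.3, -21.2]
wrist_force: [0.1, -1.6, 0.3]
grip_width: 42.7
t 10.52 plate [  76.9 -118.9  127. ] yaw of tool y rel plate 89.98 tilt -0.9999 W [ 0.1 -1.6  0.3] grip 42.7
world [655.3 -81.7 127. ] -> [562.9 101.4  21. ] slide [ 1.042  1.945 -0.68 ]
housing plate [79.3 85.2] corner [-45.7 -54.8] size [ 89.  108.8] yaw -0.06 568
```

View pics/t2.png

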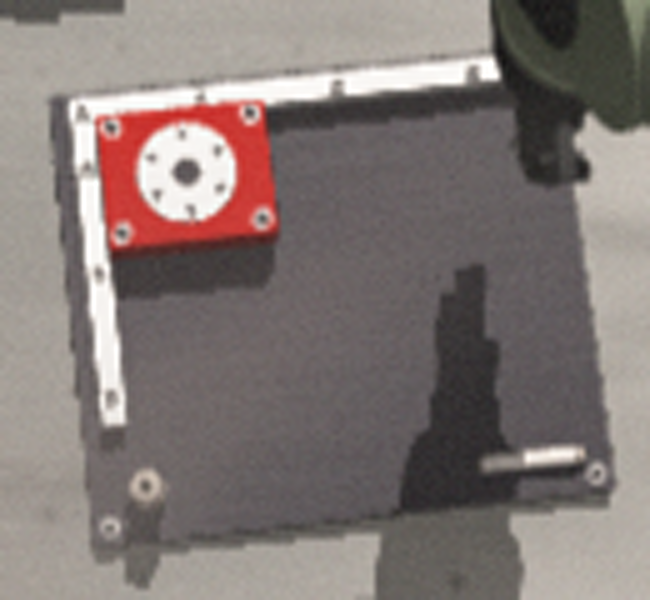

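```bash
python3 -c "
from rig import env
s=env.sense(); print(s['t'],s['wrist_force'],abs(s['qvel']).max()); print(env.close_job())"
```

```text
10.6167 [-0.45450672  1.61047295 -0.04663658] 2.72385041437003
the job is handed in; nothing more can be done
None
```

I pushed the middle-sized housing with two spread fingertips, first +x until it met the fence (37 N), then +y along the fence until it met the end stop (23 N). I then backed off, lifted the hand clear and handed in at about 10.6 s.

- **Final pose:** the last measurement put the housing at corner x = -45.7 mm and y = -54.8 mm (target -45 and -55), turned -0.06° from square. My plate fit is only good to about 2 mm, but the x reading barely changed after the fence press (-45.6 to -45.7 mm).
- **Bystanders:** in the last top picture the valve holder and plunger look unmoved. The tape roll was outside that crop, and I did not re-measure any of the three.
- **Hand clear:** the wrist force was under 2 N at hand-in. The arm was still settling slightly, with the fastest joint at 2.7°/s, about 200 mm from the housing.
- **Disagreements:**
  - The fence press also showed about 25 N upward on the tool. I measured neither height nor tilt directly afterwards, but later top views showed the housing at its right size and lying square.
  - A few mid-run housing measurements were useless because the gripper hid it, so I ignored them.
- **Not done:** I skipped a second push against the fence, since the measured x had not changed.

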